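Stand the tipped reagent bottles up in their lane

ROBOT

A 6-joint arm with a two-finger parallel gripper is mounted at the origin on the work surface. World frame = base frame: x ahead of the robot, y to its left, z up, the work surface at z = 0. Lengths are in m, angles in degrees, forces in N, time in s.
With the tool pointing down it reaches from about 0.4 to 0.825 m from the base axis. Payload 7 kg.
Tool frame: the origin (TCP) lies at the very end of the fingers, on their centre line; the grasp point (between the pads) lies 19 mm behind it (ctrl.grip_depth is the distance from the TCP to the grasp point, in m); z points along the fingers, y is the line along which they close (so a half turn about z gives the same grasp; the last joint's range is limited). The gripper opens to 88 mm and grips with 3 to 60 N. Pads are 19 mm wide; open, the fingers measure 130 mm over their backs; the gripper's body (78 mm by 193 mm) begins 47 mm behind the grasp point.
Start: joints at [-59.066, 20.546, 0.682, 0, -70.136, -16.507], TCP at [0.168, -0.654, 0.227] pointing down, gripper open.
Joint ranges: [-176.03, 176.03], [-82.01, 121.73], [-58.28, 71.71], [-173.87, 95.51], [-174.79, -0.11], [-173.66, 173.66]. Speed limits (degrees/s): [136.94, 136.94, 172.46, 180, 180, 180].

INTERFACE

Orientations are given as [roll, pitch, yaw] about the fixed x, y, z axes, in that order (R = Rz(yaw) Ry(pitch) Rx(roll)).
In Python, from plant import get_obs, eyes, ctrl, spotter gives the robot as it stands.
- The arm moves only by the shell command python3 -m crank 'ROWS'. ROWS is JSON, one flat list of numbers, 7 for each row, row after row: the turn, a rotation vector about the tool's x, y, z in rad, then the shift along the tool's x, y, z in mm, then the opening, from 0 (shut) to 1 (fully open). A call has 1 to 5 rows; each row shifts and turns the commanded pose from where the row before left it, along the tool's axes as they then stand; what a row does not reach is not made up. A row lasts 1/8 s, in which the tool goes at most 62.5 mm and 10.7 degrees, less where a joint would pass 70% of its speed; a pose out of reach is approached as far as the arm can. A call is refused whole if a number of a shift passes 62.5 or a number of a turn 0.188, either way. A call with a gripper value outside its range is refused whole. The fingers move at their own pace and stop on an object; the grip force is fixed at half the most. Time passes only in rows, so rows that do not move let the fingers close. It gives the time, the measured TCP pose, the force, the opening and the grip force at its end, in the units of the state.
- get_obs(): the state, without advancing time (a new reading comes with each control period).
- eyes.snapshot(name): name is "side" or "top" or "wrist"; returns the picture (400x640x3 uint8, blue, green, red); there is no depth.
- eyes.camera_model(name): a dict with "fx", "fy", "cx", "cy" (pixels), "D" ([k1, k2, p1, p2, k3] as OpenCV has them; the pictures are not rectified), "extrinsics" (4x4, takes a point from camera to world coordinates). Camera axes: x right, y down, z forward; pixel columns grow to the right and rows downward; lengths in m; the calibration is good to about 2 mm. A picture is of the moment at which its call begins: read the wrist's pose just before it. camera_model takes no time and is no camera call; for the wrist camera it gives the pose at the moment of the call.
- ctrl.close_job(): hands the job in; it is judged then, once.
Trained networks look in the newest picture that a camera, given by its name, has taken for a name from the list of things; names that differ only in an ending like _2 or _b are one class to them, and where a whole thing is asked for, a point or a joint stands for the part that bears it (a point fixed in the world has none). Each returns a list of dicts, best first, with "p" (0 to 1); they miss things now and then, are a little off and sometimes report something else, mostly with a low value. They report only what shows in the picture. A call takes as long as a camera call. They do not tell look-alikes from the thing itself.
- spotter.outline_of(camera, target): "region" (400x640 bool, what is visible of it) and "rect" ([left, top, width, height] in pixels, round what is visible of it).
- spotter.place_of(camera, target): "location" ([column, row] in pixels: a listed point, or the origin of a listed thing).
The state is a dict: "clock": time; "joint_pos": joint angles; "qvel": joint speeds; "tau": joint torques, N m; "tool_pos": TCP position; "orientation": TCP orientation; "force": force on the tool from outside, world axes, zero at the start; "moment": the same for the moment, N m; "opening": finger opening in m; "gripper_force": force on a finger pad.
Only numpy, scipy, OpenCV 4.12 (cv2) and the standard library are available. Lean on these libraries where they do the work, as an engineer would, in place of code of your own. Each camera call takes 0.05 s, during which the arm holds its last target. There are 200 camera calls.

TASK

Two of the four square reagent bottles in the lane have tipped back over the lane's rear rail. Stand both upright again on the lane floor, setting them down rather than dropping them, and let go; leave the two standing bottles and the other things on the bench where they are.

Things in the scene. Friction and masses are not known exactly. Their poses are not given: they have to be found in the camera images.
- lane: fixed aluminium tray, 130 (x) x 480 (y) mm. Origin: on the bench under its centre; x across it, away from the robot, y along it, z up. Floor 6 mm above the origin, clear from x = -61 to 65 mm. Front lip (x = -63) 14 mm high; end walls (y = +-237) 26 mm high. Rear rail: round bar 10 mm thick along y, axis at x = 48.5, z = 38.6 mm. Bottles about 110 mm apart along y, in any order.
- tipped_1: square amber bottle 46 x 46 mm: straight body 0-95 mm, shoulder to 109, round cap 34 mm wide to 130 mm; about 0.24 kg. Origin: centre of underside; z towards the cap, x and y square to the sides. Starts tipped: rear foot edge on the lane floor, body over the rail, cap away from the robot, axis 35 degrees above level; its x axis then points away and down, its y axis is level, along the lane.
- tipped_2: square amber bottle 46 x 46 mm: straight body 0-95 mm, shoulder to 109, round cap 34 mm wide to 130 mm; about 0.24 kg. Origin: centre of underside; z towards the cap, x and y square to the sides. It starts tipped back in the same way as tipped_1.
- standing_1: square amber bottle 46 x 46 mm: straight body 0-95 mm, shoulder to 109, round cap 34 mm wide to 130 mm; about 0.24 kg. Origin: centre of underside; z towards the cap, x and y square to the sides. It starts standing upright in the lane and must stay so.
- standing_2: square amber bottle 46 x 46 mm: straight body 0-95 mm, shoulder to 109, round cap 34 mm wide to 130 mm; about 0.24 kg. Origin: centre of underside; z towards the cap, x and y square to the sides. It starts standing upright in the lane and must stay so.
- beaker: empty glass beaker, 72 mm across, 85 mm high, to the right of the lane. Origin: centre of its underside. Leave alone.
- slide_box: closed wooden slide box, 90 (x) x 160 (y) x 30 mm, to the left of the lane, its long side pointing away from the robot. Origin: centre of its underside. Leave alone.
- culture_dishes: stack of clear culture dishes, 94 mm across, 45 mm high, beyond the lane. Origin: centre of the underside. Leave alone.
- lens_tin: round steel tin, 68 mm across, 45 mm high, beyond the lane. Origin: centre of its underside. Leave alone.
- objective_case: round black case, 44 mm across, 70 mm high, to the left of the lane. Origin: centre of its underside. Leave alone.
- notebook: closed notebook, 150 (x) x 110 (y) x 14 mm, near the robot on the right. Origin: centre of its underside. Leave alone.
Not all that is in view belongs to the job. Leave any pink look-alike of the tipped_1 alone.

How it is judged:
By the outcome, as a careful person would: the job done as asked, in the order asked, and still so for the second after the job is handed in, with the robot touching nothing.
It also fails if it takes over 53 s, if anything falls off the work surface, if the arm or the gripper's body presses on something with over 40 N, if the wrist force passes 120 N, or if a joint passes its speed limit or range.

## Working session

There is one attempt and no reset: what is moved stays moved. The work goes in short steps, Python scripts to look and compute and a shell command to move; the robot and the scene stay as the last step left them, time stands still between calls to the robot, and variables do not carry over. Pictures are saved under pics/ and viewed, at most 10 in all, crops included, and the job is handed in when it is done.

```bash
ls; mkdir -p pics
python3 - <<'E'
from plant import get_obs, eyes, ctrl, spotter
import cv2, numpy as np
print(get_obs()); print(ctrl.grip_depth)
for n in ["side","top"]:
    im=eyes.snapshot(n); cv2.imwrite(f"pics/{n}0.png",im)
    m=eyes.camera_model(n); print(n,m)
    for t in ["tipped_1","standing_1","lane","beaker","slide_box"]:
        print(t,[(round(d["p"],2),np.round(d["location"]).tolist()) for d in spotter.place_of(n,t)])
        print(' ',[(round(d["p"],2),d["rect"]) for d in spotter.outline_of(n,t)])
E
```

```text
pics
{'clock': 0.0, 'joint_pos': array([-5.90657380e+01,  2.05914563e+01,  6.34860115e-01, -1.81925948e-02,
       -7.01336937e+01, -1.65080408e+01]), 'qvel': array([-0.02338138, -0.00735878, -0.11728592, -0.09205718, -0.09638631,
       -0.00982388]), 'tau': array([ 5.15685842e-04, -5.82707334e+01,  2.93053633e+01,  6.99657887e+00,
        6.85199499e-03, -1.77102997e-04]), 'tool_pos': array([ 0.16803269, -0.65327427,  0.22563674]), 'orientation': array([ 1.79908572e+02, -9.26083301e-03, -1.65579967e+02]), 'force': array([ 0.58303662,  0.52614336, -0.6827024 ]), 'moment': array([ 0.00278477,  0.01430947, -0.00754699]), 'gripper_force': 0.0, 'opening': 0.08756064302174679}
0.0188
side {'fx': 504.8600016544437, 'fy': 504.8600016544437, 'cx': 320.70219148176096, 'cy': 204.31619001929747, 'D': array([-0.02795321,  0.        ,  0.        ,  0.        ,  0.        ]), 'extrinsics': array([[-0.97383991, -0.17453513,  0.14551052,  0.31954497],
       [-0.22682326,  0.70809357, -0.66869628,  1.04179118],
       [ 0.01367592, -0.6842083 , -0.7291584 ,  1.21689973],
       [ 0.        ,  0.   
[... 1162 characters left out ...]
],
       [ 0.        ,  0.        ,  0.        ,  1.        ]])}
tipped_1 [(0.96, [459.0, 257.0]), (0.94, [441.0, 145.0]), (0.79, [346.0, 202.0]), (0.7, [385.0, 197.0])]
  [(0.87, [453.7, 230.9, 43.1, 34.1]), (0.73, [372.2, 153.3, 18.7, 51.3]), (0.68, [435.5, 140.9, 23.3, 41.9]), (0.57, [334.6, 162.3, 18.3, 49.0])]
standing_1 [(0.75, [314.0, 205.0]), (0.74, [278.0, 211.0])]
  [(0.58, [266.2, 196.6, 19.6, 20.0]), (0.52, [305.2, 194.6, 17.9, 21.4])]
lane [(0.2, [171.0, 240.0])]
  [(0.6, [248.8, 172.3, 159.3, 56.5])]
beaker [(0.6, [466.0, 204.0])]
  [(0.88, [456.0, 189.3, 32.3, 24.1]), (0.54, [336.3, 160.1, 16.2, 51.7])]
slide_box [(0.74, [174.0, 236.0])]
  [(0.61, [152.5, 212.8, 32.9, 50.0])]
```

Run:
```python
import cv2
a=cv2.imread("pics/top0.png")[110:280,220:520]; cv2.imwrite("pics/topc.png",cv2.resize(a,None,fx=2.6,fy=2.6,interpolation=2))
a=cv2.imread("pics/side0.png")[90:290,220:440]; cv2.imwrite("pics/sidec.png",cv2.resize(a,None,fx=3,fy=3,interpolation=2))
```

```text
(no output)
```

View pics/topc.png

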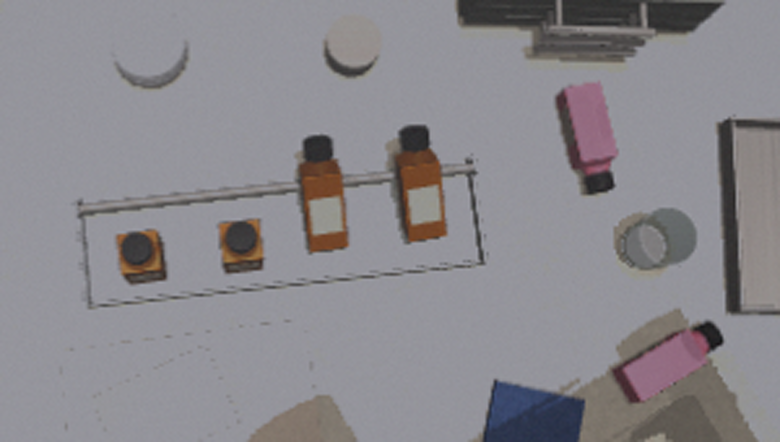

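View pics/sidec.png

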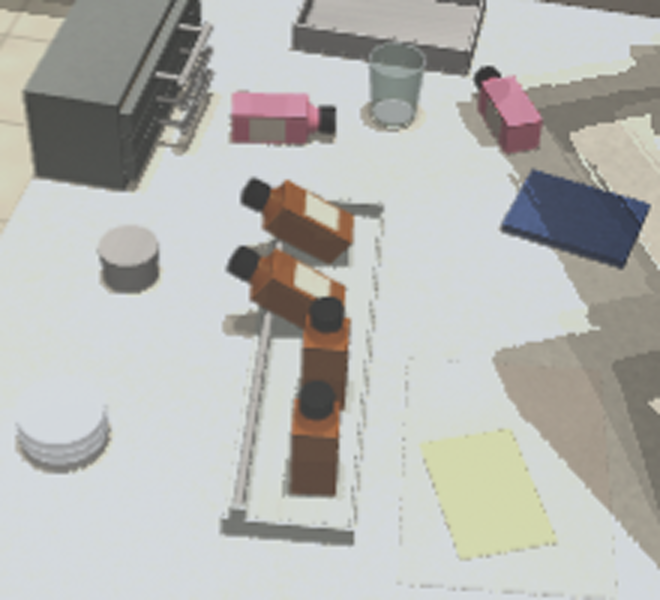

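The top crop shows the lane with its amber bottles. From the left, the standing ones are at about full px (274,205) and (313,203), and the tipped ones at (344,185) and (381,181). The pink look-alikes are at (445,160) and (475,250), outside the lane, so they stay put. The tipped pair are the amber bottles leaning over the rail with labels up.

In the side crop the tipped bottles are at about (318,162) and (323,187). Next I fit the lane and bottle poses.

```bash
cat > h.py <<'E'
import numpy as np, cv2
from scipy.optimize import least_squares
from scipy.spatial.transform import Rotation as Ro
from plant import get_obs, eyes, ctrl, spotter
def proj(m,P):
    T=np.linalg.inv(m["extrinsics"]); K=np.array([[m["fx"],0,m["cx"]],[0,m["fy"],m["cy"]],[0,0,1.]])
    return cv2.projectPoints(np.atleast_2d(P).astype(float),cv2.Rodrigues(T[:3,:3])[0],T[:3,3],K,np.array(m["D"]))[0][:,0]
def L2W(L,P):
    c,s=np.cos(L[2]),np.sin(L[2]); P=np.atleast_2d(P)
    return np.c_[L[0]+c*P[:,0]-s*P[:,1], L[1]+s*P[:,0]+c*P[:,1], P[:,2]]
def tipped(y,dx=0):   # amber part of a tipped bottle, lane coords (m)
    t=np.radians(35);a=np.array([np.cos(t),0,np.sin(t)]);x=np.array([np.sin(t),0,-np.cos(t)])
    o=np.array([-.0199+dx,y,.0248]); w=.023
    return np.array([o+u*x+v*np.array([0,1,0])+s*a for s,w in((0,.023),(.095,.023),(.109,.017)) for u in(-w,w) for v in(-w,w)])
def standing(x,y):
    return np.array([[x+u,y+v,.006+s] for s,w in((0,.023),(.095,.023),(.109,.017)) for u in(-w,w) for v in(-w,w)])
def amber(im):
    h=cv2.cvtColor(im,cv2.COLOR_BGR2HSV)
    return cv2.inRange(h,(3,120,50),(18,255,255))
def centroid(p):
    h=cv2.convexHull(p.astype(np.float32)); M=cv2.moments(h); return np.array([M["m10"]/M["m00"],M["m01"]/M["m00"]]),cv2.boundingRect(h)
def plan(p0,R0,p1,R1,n):  # equal rows, shift in tool axes then turn
    w=(R0.inv()*R1).as_rotvec()/n; d=(p1-p0)/n; R=R0
    for i in range(n):
        print(np.round(np.r_[w,R.inv().apply(d)*1000],3).tolist()); R=R*Ro.from_rotvec(w)
def now():
    o=get_obs(); return o["tool_pos"],Ro.from_euler("xyz",o["orientation"],degrees=True)
E
python3 - <<'E'
from h import *
top=eyes.camera_model("top"); side=eyes.camera_model("side")
t=lambda x,y:(220+x/2.6-.3,110+y/2.6-.3); s=lambda x,y:(220+x/3-.3,90+y/3-.3)
pts=[(top,t(90,306),(-.065,.24,.014)),(top,t(483,264),(-.065,-.24,.014)),(top,t(80,210),(.0485,.24,.0386)),(top,t(473,170),(.0485,-.24,.0386)),
 (side,s(353,543),(-.065,.24,0)),(side,s(222,532),(.065,.24,0))]
f=lambda L:np.concatenate([proj(m,L2W(L,P))[0]-np.array(c) for m,c,P in pts])
L=least_squares(f,[.4,0,.1],x_scale=[.1,.1,.1]).x
print("lane",L,np.degrees(L[2])); print(np.round(f(L).reshape(-1,2),1))
np.save("L.npy",L)
m=amber(cv2.imread("pics/top0.png")); n,_,st,ce=cv2.connectedComponentsWithStats(m)
m2=amber(cv2.imread("pics/side0.png"));
blobs={}
for M,name in((m,"top"),(m2,"side")):
    cs,_=cv2.findContours(M,cv2.RETR_EXTERNAL,cv2.CHAIN_APPROX_NONE)
    for c in cs:
        if cv2.contourArea(c)>80: print(name,centroid(c[:,0]),cv2.contourArea(cv2.convexHull(c)))
        if name=="top" and cv2.contourArea(c)>80: blobs[round(centroid(c[:,0])[0][0])]=centroid(c[:,0])[0]
for k,c in blobs.items():
    if 335<k<420:
        r=least_squares(lambda v:centroid(proj(top,L2W(L,tipped(v[0]/1e3,v[1]/1e3))))[0]-c,[0,0],diff_step=.01,x_scale=10).x
        print(k,"tipped y,dx mm",r,centroid(proj(top,L2W(L,tipped(r[0]/1e3,r[1]/1e3)))), "side pred",centroid(proj(side,L2W(L,tipped(r[0]/1e3,0)))))
    elif k<335:
        r=least_squares(lambda v:centroid(proj(top,L2W(L,standing(v[0]/1e3,v[1]/1e3))))[0]-c,[0,0],diff_step=.01,x_scale=10).x
        print(k,"standing x,y",r)
E
```

```text
lane [ 0.54786571 -0.05027137  0.12738054] 7.298367304821882
[[-0.9  0.4]
 [ 1.8  0.2]
 [-1.2 -0.2]
 [ 2.2 -0.8]
 [ 0.   1.2]
 [-0.2  0.9]]
top (array([169.01238816, 236.93232393]), (153, 211, 33, 53)) 1453.0
top (array([344.27830354, 188.90080617]), (336, 172, 18, 35)) 475.5
top (array([382.0327135, 184.6518595]), (373, 167, 19, 36)) 484.0
side (array([330.87590794, 347.97575917]), (297, 326, 67, 45)) 1904.5
side (array([313.61590038, 181.46743295]), (305, 174, 20, 16)) 174.0
side (array([317.04267589, 157.95847751]), (309, 151, 19, 15)) 144.5
side (array([606.80949082, 108.70795809]), (573, 0, 67, 236)) 11548.0
169 standing x,y [0. 0.]
344 tipped y,dx mm [0. 0.] (array([328.21545354, 189.202372  ]), (318, 169, 20, 40)) side pred (array([316.4008233, 198.0138898]), (298, 182, 37, 33))
382 tipped y,dx mm [0. 0.] (array([328.21545354, 189.202372  ]), (318, 169, 20, 40)) side pred (array([316.4008233, 198.0138898]), (298, 182, 37, 33))
```

Run:
```python
from h import *
L=np.load("L.npy"); top=eyes.camera_model("top"); side=eyes.camera_model("side")
for c in((344.3,188.9),(382.,184.65)):
    r=least_squares(lambda v:centroid(proj(top,L2W(L,tipped(v[0]/1e3,v[1]/1e3))))[0]-c,[-40,5],diff_step=.1).x
    print("tipped y,dx mm",r,centroid(proj(top,L2W(L,tipped(r[0]/1e3,r[1]/1e3)))), "side pred",centroid(proj(side,L2W(L,tipped(r[0]/1e3,0)))))
im=cv2.imread("pics/top0.png")
ys=[]
for c in((220+137/2.6,110+248/2.6),(220+242/2.6,110+237/2.6)): # cap tops
    r=least_squares(lambda v:(proj(top,L2W(L,[[v[0]/1e3,v[1]/1e3,.136]]))[0]-c),[-10,50],diff_step=.1).x; print("standing x,y",r)
for k,n in((2.6,"top"),(3,"side")):
    im=cv2.imread(f"pics/{n}0.png"); im=cv2.resize(im,None,fx=4,fy=4)
    m=eyes.camera_model(n)
    def dr(P,col):
        h=cv2.convexHull(((proj(m,L2W(L,P))+.5)*4).astype(np.float32)).astype(int); cv2.polylines(im,[h],True,col,1)
    for y in(-.043,-.153): dr(tipped(y),(0,255,0))
    dr([[x,y,0] for x in(-.065,.065) for y in(-.24,.24)],(255,0,0))
    for x,z in((-.065,.014),(.0485,.0386)): dr([[x,y,z] for y in(-.24,.24)],(255,255,0))
    im=im[140*4:240*4,230*4:430*4] if n=="top" else im[135*4:280*4,270*4:390*4]
    cv2.imwrite(f"pics/ov_{n}.png",im); print(im.shape)
```

```text
tipped y,dx mm [-48.65166764  -4.05300625] (array([344.30000141, 188.90000135]), (334, 169, 20, 40)) side pred (array([317.99578649, 187.31985561]), (300, 172, 36, 32))
tipped y,dx mm [-164.67370465   -2.83608385] (array([381.99999608, 184.65000606]), (372, 164, 20, 41)) side pred (array([321.55191084, 163.48424018]), (304, 149, 35, 31))
standing x,y [-21.26868238 164.31069829]
standing x,y [-21.23561129  49.94896314]
(400, 800, 3)
(580, 480, 3)
```

View pics/ov_top.png

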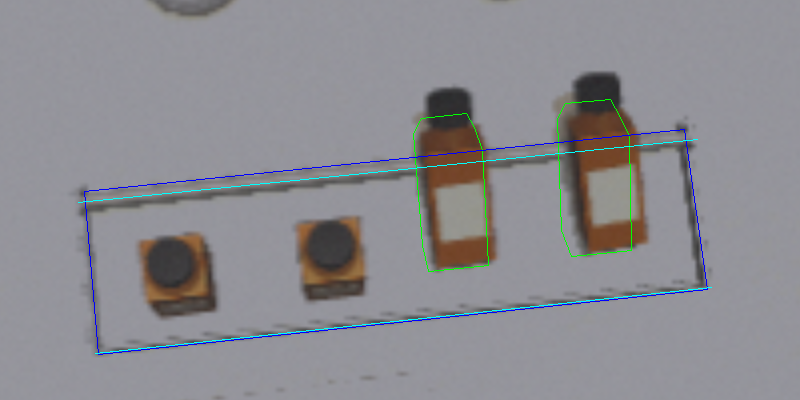

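View pics/ov_side.png

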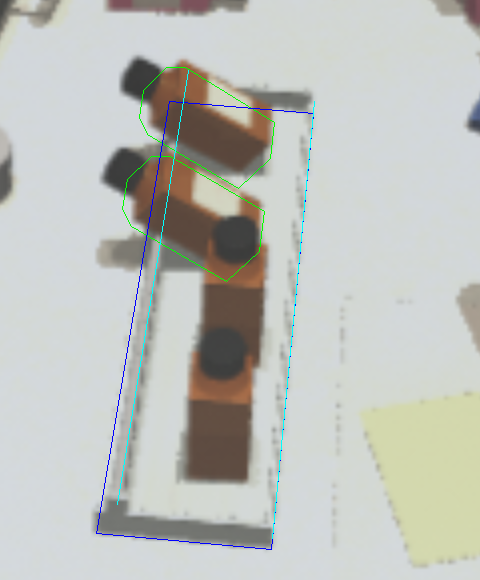

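Holding the overlay against the picture, the tipped bottles sit at lane y of about -49 and -165 mm. That is about 8 px right of my drawn guess at the 4x scale, and the centroid fit agrees. The lane outline and rail match to within 1–2 px.

Next I plan the move to a pre-grasp over the left tipped bottle.

```bash
cat >> h.py <<'E'
def Rt(L,lean):  # tool leaning (deg) with wrist away from robot
    a=np.radians(lean); z=np.array([-np.sin(a),0,-np.cos(a)]); y=np.array([0,1.,0]); x=np.cross(y,z)
    return Ro.from_euler("z",L[2])*Ro.from_matrix(np.c_[x,y,z])
def grasp(L,y,s=.086,lean=10,dx=-.002,back=0):
    t=np.radians(35); R=Rt(L,lean)
    G=L2W(L,[[-.0199+dx+s*np.cos(t),y,.0248+s*np.sin(t)]])[0]
    return G+R.apply([0,0,.0188-back]),R
E
python3 - <<'E'
from h import *
L=np.load("L.npy"); p,R=now(); p1,R1=grasp(L,-.0487,back=.11); print(p1,np.linalg.norm(p1[:2])); plan(p,R,p1,R1,20)
E
```

```text
[ 0.61791454 -0.09039773  0.16394204] 0.6244918967652182
[-0.001, 0.009, 0.006, -28.798, 21.673, 3.131]
[-0.001, 0.009, 0.006, -28.689, 21.849, 2.892]
[-0.001, 0.009, 0.006, -28.577, 22.026, 2.655]
[-0.001, 0.009, 0.006, -28.462, 22.201, 2.418]
[-0.001, 0.009, 0.006, -28.343, 22.376, 2.183]
[-0.001, 0.009, 0.006, -28.222, 22.551, 1.948]
[-0.001, 0.009, 0.006, -28.098, 22.724, 1.715]
[-0.001, 0.009, 0.006, -27.97, 22.897, 1.483]
[-0.001, 0.009, 0.006, -27.839, 23.07, 1.253]
[-0.001, 0.009, 0.006, -27.705, 23.242, 1.023]
[-0.001, 0.009, 0.006, -27.569, 23.413, 0.795]
[-0.001, 0.009, 0.006, -27.429, 23.583, 0.568]
[-0.001, 0.009, 0.006, -27.286, 23.752, 0.342]
[-0.001, 0.009, 0.006, -27.14, 23.921, 0.118]
[-0.001, 0.009, 0.006, -26.991, 24.089, -0.105]
[-0.001, 0.009, 0.006, -26.839, 24.256, -0.326]
[-0.001, 0.009, 0.006, -26.684, 24.422, -0.546]
[-0.001, 0.009, 0.006, -26.527, 24.588, -0.765]
[-0.001, 0.009, 0.006, -26.366, 24.752, -0.982]
[-0.001, 0.009, 0.006, -26.202, 24.916, -1.198]
```

```bash
python3 -m crank '[0,0.009,0.006,-28.7,21.8,2.9,0.8, 0,0.009,0.006,-28.7,21.9,2.9,0.8, 0,0.009,0.006,-28.5,22,2.6,0.8, 0,0.009,0.006,-28.5,22.2,2.4,0.8, 0,0.009,0.006,-28.3,22.4,2.2,0.8]' >/dev/null
python3 -m crank '[0,0.009,0.006,-28.2,22.5,1.9,0.8, 0,0.009,0.006,-28.1,22.7,1.7,0.8, 0,0.009,0.006,-28,22.9,1.5,0.8, 0,0.009,0.006,-27.8,23.1,1.2,0.8, 0,0.009,0.006,-27.7,23.2,1,0.8]'
python3 -m crank '[0,0.009,0.006,-27.6,23.4,0.8,0.8, 0,0.009,0.006,-27.4,23.6,0.6,0.8, 0,0.009,0.006,-27.3,23.8,0.3,0.8, 0,0.009,0.006,-27.1,23.9,0.1,0.8, 0,0.009,0.006,-27,24.1,-0.1,0.8]' >/dev/null
python3 -m crank '[0,0.009,0.006,-26.8,24.3,-0.3,0.8, 0,0.009,0.006,-26.7,24.4,-0.5,0.8, 0,0.009,0.006,-26.5,24.6,-0.8,0.8, 0,0.009,0.006,-26.4,24.8,-1,0.8, 0,0.009,0.006,-26.2,24.9,-1.2,0.8]'
python3 - <<'E'
from h import *
L=np.load("L.npy"); p1,R1=grasp(L,-.0487,back=.11)
im=eyes.snapshot("wrist"); m=eyes.camera_model("wrist"); p,R=now()
print(p-p1,(R.inv()*R1).as_rotvec())
for y in(-.0487,-.1647):
    h=cv2.convexHull(proj(m,L2W(L,tipped(y,-.002))).astype(np.float32)).astype(int); cv2.polylines(im,[h],True,(0,255,0),1)
q=proj(m,L2W(L,[[.0485,-.24,.0386],[.0485,.24,.0386]])).astype(int); cv2.line(im,tuple(map(int,q[0])),tuple(map(int,q[1])),(255,255,0),1)
np.savez("wm.npz",**m)
cv2.imwrite("pics/w1.png",im)
E
```

```text
clock: 2.35
tool_pos: [0.3932, -0.3709, 0.1949]
orientation: [-179.8, -5.1, -169.0]
force: [0.8, 0.0, 0.2]
opening: 0.0702
gripper_force: 0.0
clock: 3.6
tool_pos: [0.6171, -0.0886, 0.1605]
orientation: [-179.4, -10.3, -172.5]
force: [-0.1, 0.0, 0.9]
opening: 0.0701
gripper_force: 0.0
[ 0.00153816  0.00461493 -0.00451522] [-0.01189155 -0.00504489  0.00462888]
```

View pics/w1.png

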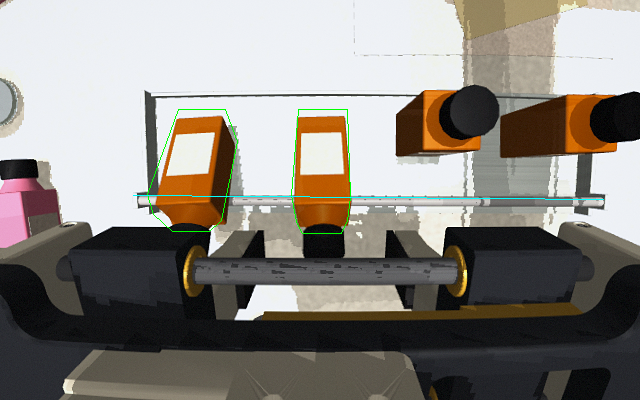

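The wrist picture shows the left tipped bottle at columns 296–350, centred between the fingers at 250 and 400. The prediction is good, with the foot edge at row 115 against 109, about 3 mm further away. The other tipped bottle, at columns 158–236, matches too.

Now I descend.

Run:
```python
from h import *
L=np.load("L.npy"); p,R=now(); p1,R1=grasp(L,-.0487,dx=.001); print(p1); plan(p,R,p1,R1,10)
```

```text
[ 0.60194369 -0.09244318  0.05561319]
[-0.001, -0.001, 0.0, -0.06, -0.313, 10.544]
[-0.001, -0.001, 0.0, -0.055, -0.326, 10.544]
[-0.001, -0.001, 0.0, -0.05, -0.338, 10.543]
[-0.001, -0.001, 0.0, -0.045, -0.351, 10.543]
[-0.001, -0.001, 0.0, -0.04, -0.363, 10.543]
[-0.001, -0.001, 0.0, -0.035, -0.376, 10.542]
[-0.001, -0.001, 0.0, -0.03, -0.388, 10.542]
[-0.001, -0.001, 0.0, -0.024, -0.401, 10.541]
[-0.001, -0.001, 0.0, -0.019, -0.413, 10.541]
[-0.001, -0.001, 0.0, -0.014, -0.426, 10.54]
```

```bash
python3 -m crank '[-0.001,-0.001,0,0,-0.3,10.5,0.8, -0.001,-0.001,0,0,-0.3,10.5,0.8, -0.001,-0.001,0,0,-0.3,10.5,0.8, -0.001,-0.001,0,0,-0.3,10.5,0.8, -0.001,-0.001,0,0,-0.4,10.5,0.8]' >/dev/null
python3 -m crank '[-0.001,-0.001,0,0,-0.4,10.5,0.8, -0.001,-0.001,0,0,-0.4,10.5,0.8, -0.001,-0.001,0,0,-0.4,10.5,0.8, -0.001,-0.001,0,0,-0.4,10.5,0.8, 0,0,0,0,0,0,0.8]'
python3 - <<'E'
from h import *
L=np.load("L.npy"); p,R=now(); p1,R1=grasp(L,-.0487,dx=.001); print(R.inv().apply(p1-p)*1e3,(R.inv()*R1).as_rotvec())
E
```

```text
clock: 4.9
tool_pos: [0.5997, -0.0957, 0.0665]
orientation: [-179.9, -9.9, -172.5]
force: [-0.3, 0.7, -0.4]
opening: 0.0696
gripper_force: 0.0
[-4.47888779  2.94663752 10.28020854] [-0.00232921  0.00217725  0.00297158]
```

```bash
python3 -m crank '[0,0,0.002,-2,1.3,4.5,0.8, 0,0,0.001,-2,1.3,4.5,0.8, 0,0,0,0,0,0,0.8]'
python3 -m crank '[0,0,0,0,0,0,0.3, 0,0,0,0,0,0,0.3, 0,0,0,0,0,0,0.3, 0,0,0,0,0,0,0.3, 0,0,0,0,0,0,0.3]'
python3 - <<'E'
from h import *
L=np.load("L.npy"); p,R=now(); p1,R1=grasp(L,-.0487,dx=.001); print(R.inv().apply(p1-p)*1e3,(R.inv()*R1).as_rotvec())
E
```

```text
clock: 5.28
tool_pos: [0.6025, -0.0925, 0.0576]
orientation: [-179.9, -9.8, -172.7]
force: [-0.6, 0.5, -1.2]
opening: 0.0697
gripper_force: 0.0
clock: 5.9
tool_pos: [0.6026, -0.0928, 0.0581]
orientation: [-179.9, -9.8, -172.7]
force: [-0.3, -1.0, 0.2]
opening: 0.0461
gripper_force: 29.8
[0.17068657 0.42158678 2.5886445 ] [-2.53269356e-03  4.19891399e-03  7.00517872e-05]
```

The grip closed at 46 mm, which is the bottle width. Next I plan the lift and rotation and check clearances along the path.

```bash
cat >> h.py <<'E'
def btip(L,y,dx=.001):
    t=np.radians(35); R=Ro.from_euler("z",L[2])*Ro.from_matrix(np.array([[np.sin(t),0,np.cos(t)],[0,1,0],[-np.cos(t),0,np.sin(t)]]))
    return L2W(L,[[-.0199+dx,y,.0248]])[0],R
def path(L,y,way,p,R):   # way: (lane x,y,z of bottle origin, axis deg above level, rows)
    o,Rb=btip(L,y); rp,rR=R.inv().apply(o-p),R.inv()*Rb; np.savez("rel.npz",rp=rp,rR=rR.as_matrix())
    for x,yy,z,el,n in way:
        t=np.radians(el); B=Ro.from_euler("z",L[2])*Ro.from_matrix(np.array([[np.sin(t),0,np.cos(t)],[0,1,0],[-np.cos(t),0,np.sin(t)]]))
        R1=B*rR.inv(); p1=L2W(L,[[x,yy,z]])[0]-R1.apply(rp); print("to",p1.round(4)); plan(p,R,p1,R1,n)
        w=(R.inv()*R1).as_rotvec()
        for f in np.linspace(0,1,6):
            Rf=R*Ro.from_rotvec(w*f); pf=p+(p1-p)*f; Bf=Rf*rR; of=pf+Rf.apply(rp)
            loc=Bf.inv().apply(L2W(L,[[.0485,yy,.0386]])[0]-of)*1e3
            zmin=min((of+Bf.apply([u,0,0]))[2] for u in(-.023,.023))*1e3
            print("   rail in bottle x,z %.0f %.0f  zmin %.1f"%(loc[0],loc[2],zmin))
        p,R=p1,R1
E
python3 - <<'E'
from h import *
L=np.load("L.npy"); p,R=now()
path(L,-.0487,[(-.021,-.0487,.0548,35,3),(-.028,-.052,.018,90,12)],p,R)
E
```

```text
to [ 0.6005 -0.093   0.0881]
[0.0, -0.0, -0.0, 2.385, -0.024, -9.737]
[0.0, -0.0, -0.0, 2.385, -0.024, -9.737]
[0.0, -0.0, -0.0, 2.385, -0.024, -9.737]
   rail in bottle x,z 27 63  zmin 6.0
   rail in bottle x,z 33 60  zmin 12.0
   rail in bottle x,z 38 57  zmin 18.0
   rail in bottle x,z 43 54  zmin 24.0
   rail in bottle x,z 48 51  zmin 30.0
   rail in bottle x,z 53 48  zmin 36.0
to [ 0.5382 -0.1043  0.0927]
[0.0, -0.08, 0.0, 5.255, -0.273, 0.523]
[0.0, -0.08, 0.0, 5.28, -0.274, 0.101]
[0.0, -0.08, 0.0, 5.272, -0.275, -0.321]
[0.0, -0.08, 0.0, 5.229, -0.276, -0.741]
[0.0, -0.08, 0.0, 5.153, -0.278, -1.157]
[0.0, -0.08, 0.0, 5.044, -0.279, -1.565]
[0.0, -0.08, 0.0, 4.903, -0.28, -1.963]
[0.0, -0.08, 0.0, 4.73, -0.281, -2.348]
[0.0, -0.08, 0.0, 4.527, -0.282, -2.719]
[0.0, -0.08, 0.0, 4.296, -0.282, -3.072]
[0.0, -0.08, 0.0, 4.036, -0.283, -3.405]
[0.0, -0.08, 0.0, 3.751, -0.284, -3.717]
   rail in bottle x,z 53 48  zmin 36.0
   rail in bottle x,z 57 48  zmin 27.4
   rail in bottle x,z 62 46  zmin 21.1
   rail in bottle x,z 68 41  zmin 17.4
   rail in bottle x,z 73 32  zmin 16.3
   rail in bottle x,z 76 21  zmin 18.0
```

```bash
python3 -m crank '[0,0,0,2.4,0,-9.7,0.3, 0,0,0,2.4,0,-9.7,0.3, 0,0,0,2.4,0,-9.7,0.3]'
python3 -m crank '[0,-0.08,0,5.3,-0.3,0.5,0.3, 0,-0.08,0,5.3,-0.3,0.1,0.3, 0,-0.08,0,5.3,-0.3,-0.3,0.3, 0,-0.08,0,5.2,-0.3,-0.7,0.3, 0,-0.08,0,5.2,-0.3,-1.2,0.3]'
python3 -m crank '[0,-0.08,0,5,-0.3,-1.6,0.3, 0,-0.08,0,4.9,-0.3,-2,0.3, 0,-0.08,0,4.7,-0.3,-2.3,0.3, 0,-0.08,0,4.5,-0.3,-2.7,0.3, 0,-0.08,0,4.3,-0.3,-3.1,0.3]'
python3 -m crank '[0,-0.08,0,4,-0.3,-3.4,0.3, 0,-0.08,0,3.8,-0.3,-3.7,0.3, 0,0,0,0,0,0,0.3]'
python3 - <<'E'
from h import *
L=np.load("L.npy"); p,R=now(); d=np.load("rel.npz"); o=p+R.apply(d["rp"]); B=R*Ro.from_matrix(d["rR"])
print("bottle o",o,"target",L2W(L,[[-.028,-.052,.018]])[0],"axis",B.apply([0,0,1]), "joints",get_obs()["joint_pos"].round(1))
im=eyes.snapshot("side"); 
cv2.imwrite("pics/s1.png",cv2.resize(im[120:280,250:400],None,fx=3.7,fy=3.7,interpolation=2))
E
```

```text
clock: 6.28
tool_pos: [0.6004, -0.0929, 0.0887]
orientation: [-179.9, -9.8, -172.7]
force: [-0.0, -0.1, -2.3]
opening: 0.0456
gripper_force: 29.8
clock: 6.9
tool_pos: [0.5741, -0.0978, 0.0907]
orientation: [-179.9, 13.3, -172.6]
force: [-0.2, 0.7, -2.5]
opening: 0.0463
gripper_force: 29.8
clock: 7.52
tool_pos: [0.5479, -0.1094, 0.0928]
orientation: [179.3, 35.1, -172.6]
force: [-0.6, -3.0, -2.4]
opening: 0.0461
gripper_force: 29.8
clock: 7.9
tool_pos: [0.531, -0.1314, 0.0867]
orientation: [179.9, 37.7, -173.5]
force: [-0.3, -0.2, -1.7]
opening: 0.046
gripper_force: 29.8
bottle o [ 0.50976264 -0.13330633  0.01427541] target [ 0.52669846 -0.10540709  0.018     ] axis [0.13143965 0.01257504 0.99124441] joints [  0.1   5.9 -40.8 -34.2  -7.1 -50.8]
```

View pics/s1.png

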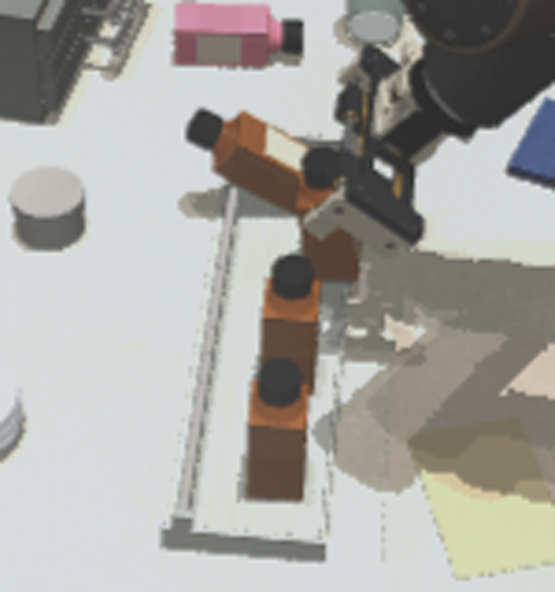

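The side picture shows the bottle held nearly upright at (320,215) in the crop, but displaced about 28 mm along the lane. J5 is near its singular end at -7°, so the last 10° of turn isn't available here.

I'll move it back with the axis at about 80°, set the rear foot edge down, and press gently so it pivots upright between the pads.

```bash
cat >> h.py <<'E'
def goto(L,x,y,z,el,n):
    d=np.load("rel.npz"); rp,rR=d["rp"],Ro.from_matrix(d["rR"]); p,R=now(); t=np.radians(el)
    B=Ro.from_euler("z",L[2])*Ro.from_matrix(np.array([[np.sin(t),0,np.cos(t)],[0,1,0],[-np.cos(t),0,np.sin(t)]]))
    R1=B*rR.inv(); p1=L2W(L,[[x,y,z]])[0]-R1.apply(rp); plan(p,R,p1,R1,n)
def where(L):
    d=np.load("rel.npz"); p,R=now(); o=p+R.apply(d["rp"]); B=R*Ro.from_matrix(d["rR"]); Z=Ro.from_euler("z",-L[2])
    ob=get_obs(); print("bottle lane mm",(Z.apply(o-[L[0],L[1],0])*1e3).round(1),"axis",Z.apply(B.apply([0,0,1])).round(3),"yax",Z.apply(B.apply([0,1,0])).round(3),"rear edge z %.1f"%((o+B.apply([.023,0,0]))[2]*1e3),"J",ob["joint_pos"].round(0),"F",ob["force"].round(1),"t",round(ob["clock"],2))
E
python3 - <<'E'
from h import *
L=np.load("L.npy"); where(L); goto(L,-.028,-.057,.024,79,6)
E
```

```text
bottle lane mm [-48.2 -77.8  14.4] axis [ 0.133 -0.004  0.991] yax [0.011 1.    0.002] rear edge z 11.3 J [  0.   6. -41. -34.  -7. -51.] F [-0.2 -0.  -1.6] t 7.95
[-0.001, 0.01, -0.002, -4.026, 3.589, 1.367]
[-0.001, 0.01, -0.002, -4.046, 3.581, 1.33]
[-0.001, 0.01, -0.002, -4.065, 3.573, 1.293]
[-0.001, 0.01, -0.002, -4.084, 3.565, 1.256]
[-0.001, 0.01, -0.002, -4.102, 3.557, 1.219]
[-0.001, 0.01, -0.002, -4.12, 3.549, 1.181]
```

```bash
python3 -m crank '[0,0.01,-0.002,-4,3.6,1.4,0.3, 0,0.01,-0.002,-4,3.6,1.3,0.3, 0,0.01,-0.002,-4.1,3.6,1.3,0.3]' >/dev/null
python3 -m crank '[0,0.01,-0.002,-4.1,3.6,1.3,0.3, 0,0.01,-0.002,-4.1,3.6,1.2,0.3, 0,0.01,-0.002,-4.1,3.6,1.2,0.3, 0,0,0,0,0,0,0.3]' >/dev/null
python3 - <<'E'
from h import *
L=np.load("L.npy"); where(L); goto(L,-.028,-.057,.024,79,4)
E
```

```text
bottle lane mm [-28.1 -60.4  21.5] axis [ 0.191 -0.005  0.982] yax [-0.013  1.     0.008] rear edge z 17.1 J [  8.   7. -49.  -5.  -0. -86.] F [-0.2 -0.3 -2.9] t 8.82
[0.003, -0.0, 0.002, -0.368, 0.916, -0.498]
[0.003, -0.0, 0.002, -0.366, 0.915, -0.501]
[0.003, -0.0, 0.002, -0.365, 0.914, -0.504]
[0.003, -0.0, 0.002, -0.364, 0.913, -0.508]
```

J5 is at its limit here, so the grip needs more lean: the tool has to end nearer vertical. I'll lay the bottle back on the rail, regrasp with about 33° of lean, and repeat.

Run:
```python
from h import *
L=np.load("L.npy"); goto(L,-.021,-.057,.0548,35,10)
```

```text
[0.001, 0.077, 0.001, -3.823, 0.306, 3.14]
[0.001, 0.077, 0.001, -4.053, 0.313, 2.838]
[0.001, 0.077, 0.001, -4.258, 0.319, 2.518]
[0.001, 0.077, 0.001, -4.438, 0.326, 2.184]
[0.001, 0.077, 0.001, -4.592, 0.332, 1.836]
[0.001, 0.077, 0.001, -4.719, 0.338, 1.478]
[0.001, 0.077, 0.001, -4.819, 0.344, 1.112]
[0.001, 0.077, 0.001, -4.889, 0.35, 0.739]
[0.001, 0.077, 0.001, -4.931, 0.355, 0.361]
[0.001, 0.077, 0.001, -4.944, 0.359, -0.019]
```

```bash
python3 -m crank '[0.001,0.077,0.001,-3.8,0.3,3.1,0.3, 0.001,0.077,0.001,-4.1,0.3,2.8,0.3, 0.001,0.077,0.001,-4.3,0.3,2.5,0.3, 0.001,0.077,0.001,-4.4,0.3,2.2,0.3, 0.001,0.077,0.001,-4.6,0.3,1.8,0.3]' >/dev/null
python3 -m crank '[0.001,0.077,0.001,-4.7,0.3,1.5,0.3, 0.001,0.077,0.001,-4.8,0.3,1.1,0.3, 0.001,0.077,0.001,-4.9,0.4,0.7,0.3, 0.001,0.077,0.001,-4.9,0.4,0.4,0.3, 0.001,0.077,0.001,-4.9,0.4,0,0.3]' >/dev/null
python3 - <<'E'
from h import *
L=np.load("L.npy"); where(L); goto(L,-.0195,-.057,.027,35,5)
E
```

```text
bottle lane mm [-21.1 -58.1  55. ] axis [ 0.821 -0.002  0.571] yax [ 0.003  1.    -0.001] rear edge z 36.1 J [  9.  27. -10.  -0. -64. -91.] F [ 0.2  0.1 -3.1] t 10.07
[-0.0, -0.001, -0.001, -1.245, 0.271, 5.416]
[-0.0, -0.001, -0.001, -1.241, 0.27, 5.416]
[-0.0, -0.001, -0.001, -1.238, 0.269, 5.417]
[-0.0, -0.001, -0.001, -1.234, 0.267, 5.418]
[-0.0, -0.001, -0.001, -1.231, 0.266, 5.419]
```

```bash
python3 -m crank '[0,-0.001,-0.001,-1.2,0.3,5.4,0.3, 0,-0.001,-0.001,-1.2,0.3,5.4,0.3, 0,-0.001,-0.001,-1.2,0.3,5.4,0.3, 0,-0.001,-0.001,-1.2,0.3,5.4,0.3, 0,0,0,-1.2,0.3,5.4,0.3]'
python3 -m crank '[0,0,0,0,0,1,0.3, 0,0,0,0,0,0.5,0.3, 0,0,0,0,0,0,0.3]'
python3 - <<'E'
from h import *
L=np.load("L.npy"); where(L)
E
```

```text
clock: 10.7
tool_pos: [0.6022, -0.101, 0.0604]
orientation: [-179.9, -9.6, -172.6]
force: [1.9, -0.0, -3.1]
opening: 0.046
gripper_force: 29.8
clock: 11.08
tool_pos: [0.6021, -0.1011, 0.0591]
orientation: [-179.9, -9.6, -172.6]
force: [0.3, -0.6, -2.6]
opening: 0.046
gripper_force: 29.8
bottle lane mm [-20.4 -56.9  25.5] axis [0.818 0.    0.576] yax [-0.001  1.     0.001] rear edge z 6.7 J [  9.  28. -11.  -0. -60. -91.] F [ 0.3 -0.6 -2.6] t 11.07
```

```bash
python3 -m crank '[0,0,0,0,0,0.8,0.3, 0,0,0,0,0,0,0.3, 0,0,0,0,0,0,0.55, 0,0,0,0,0,0,0.65, 0,0,0,0,0,0,0.72]'
python3 - <<'E'
from h import *
L=np.load("L.npy"); where(L); p,R=now(); p1,R1=grasp(L,-.057,s=.090,lean=33,dx=.001); print(p1); plan(p,R,p1,R1,6)
E
```

```text
clock: 11.7
tool_pos: [0.6018, -0.1011, 0.0582]
orientation: [-179.9, -9.6, -172.6]
force: [-0.0, 0.7, -0.2]
opening: 0.0606
gripper_force: 0.0
bottle lane mm [-20.6 -56.9  24.7] axis [0.818 0.001 0.575] yax [-0.002  1.     0.001] rear edge z 5.9 J [  9.  28. -11.  -0. -60. -91.] F [-0.   0.7 -0.2] t 11.7
[ 0.59933004 -0.10114572  0.06065487]
[-0.0, 0.068, 0.0, 0.476, 0.046, -0.329]
[-0.0, 0.068, 0.0, 0.497, 0.046, -0.296]
[-0.0, 0.068, 0.0, 0.516, 0.046, -0.261]
[-0.0, 0.068, 0.0, 0.533, 0.046, -0.225]
[-0.0, 0.068, 0.0, 0.547, 0.046, -0.189]
[-0.0, 0.068, 0.0, 0.559, 0.046, -0.151]
```

```bash
python3 -m crank '[0,0.068,0,0.5,0,-0.3,0.72, 0,0.068,0,0.5,0,-0.3,0.72, 0,0.068,0,0.5,0,-0.3,0.72, 0,0.068,0,0.5,0,-0.2,0.72, 0,0.068,0,0.5,0,-0.2,0.72]'
python3 -m crank '[0,0.068,0,0.6,0,-0.2,0.72, 0,0,0,0,0,0,0.72, 0,0,0,0,0,0,0.3, 0,0,0,0,0,0,0.3, 0,0,0,0,0,0,0.3]'
python3 - <<'E'
from h import *
L=np.load("L.npy"); p,R=now(); p1,R1=grasp(L,-.057,s=.090,lean=33,dx=.001); print(R.inv().apply(p1-p)*1e3,(R.inv()*R1).as_rotvec())
path(L,-.057,[(-.021,-.057,.0548,35,3),(-.026,-.057,.018,90,12)],p,R)
E
```

```text
clock: 12.32
tool_pos: [0.6, -0.1014, 0.0602]
orientation: [-179.9, -29.2, -172.6]
force: [0.9, 0.2, -0.2]
opening: 0.0631
gripper_force: 0.0
clock: 12.95
tool_pos: [0.5994, -0.1014, 0.0613]
orientation: [-179.9, -32.9, -172.6]
force: [0.2, -0.3, 0.7]
opening: 0.0459
gripper_force: 29.8
[-0.29971284  0.26223892  0.54748387] [-0.00190585  0.00126676  0.0009727 ]
to [ 0.5973 -0.1017  0.0913]
[0.0, 0.0, 0.0, 6.023, -0.009, -8.013]
[0.0, 0.0, 0.0, 6.023, -0.009, -8.013]
[0.0, 0.0, 0.0, 6.023, -0.009, -8.013]
   rail in bottle x,z 27 63  zmin 6.0
   rail in bottle x,z 33 60  zmin 12.0
   rail in bottle x,z 38 57  zmin 18.0
   rail in bottle x,z 43 54  zmin 24.0
   rail in bottle x,z 48 51  zmin 30.0
   rail in bottle x,z 53 48  zmin 36.0
to [ 0.5359 -0.1095  0.091 ]
[0.0, -0.08, 0.0, 4.321, 0.01, 2.829]
[0.0, -0.08, 0.0, 4.533, 0.009, 2.475]
[0.0, -0.08, 0.0, 4.716, 0.009, 2.105]
[0.0, -0.08, 0.0, 4.869, 0.008, 1.721]
[0.0, -0.08, 0.0, 4.991, 0.007, 1.327]
[0.0, -0.08, 0.0, 5.081, 0.007, 0.923]
[0.0, -0.08, 0.0, 5.139, 0.006, 0.514]
[0.0, -0.08, 0.0, 5.163, 0.005, 0.102]
[0.0, -0.08, 0.0, 5.155, 0.004, -0.311]
[0.0, -0.08, 0.0, 5.114, 0.004, -0.722]
[0.0, -0.08, 0.0, 5.04, 0.003, -1.128]
[0.0, -0.08, 0.0, 4.933, 0.002, -1.527]
   rail in bottle x,z 53 48  zmin 36.0
   rail in bottle x,z 56 48  zmin 27.3
   rail in bottle x,z 61 46  zmin 21.0
   rail in bottle x,z 66 40  zmin 17.3
   rail in bottle x,z 71 32  zmin 16.3
   rail in bottle x,z 74 21  zmin 18.0
```

```bash
python3 -m crank '[0,0,0,6,0,-8,0.3, 0,0,0,6,0,-8,0.3, 0,0,0,6,0,-8,0.3]' >/dev/null
python3 -m crank '[0,-0.08,0,4.3,0,2.8,0.3, 0,-0.08,0,4.5,0,2.5,0.3, 0,-0.08,0,4.7,0,2.1,0.3, 0,-0.08,0,4.9,0,1.7,0.3, 0,-0.08,0,5,0,1.3,0.3]' >/dev/null
python3 -m crank '[0,-0.08,0,5.1,0,0.9,0.3, 0,-0.08,0,5.1,0,0.5,0.3, 0,-0.08,0,5.2,0,0.1,0.3, 0,-0.08,0,5.2,0,-0.3,0.3, 0,-0.08,0,5.1,0,-0.7,0.3]' >/dev/null
python3 -m crank '[0,-0.08,0,5,0,-1.1,0.3, 0,-0.08,0,4.9,0,-1.5,0.3, 0,0,0,0,0,0,0.3]'
python3 - <<'E'
from h import *
L=np.load("L.npy"); where(L); goto(L,-.026,-.057,.0085,90,4)
E
```

```text
clock: 14.95
tool_pos: [0.5331, -0.1101, 0.09]
orientation: [-179.9, 21.9, -172.6]
force: [-0.7, -0.3, -3.1]
opening: 0.0462
gripper_force: 29.8
bottle lane mm [-29.  -57.2  17. ] axis [ 0.003 -0.001  1.   ] yax [-0.001  1.     0.001] rear edge z 17.0 J [ 10.   7. -45.   3. -17. -95.] F [-0.7 -0.3 -3.1] t 14.95
[0.0, -0.001, 0.0, 0.141, 0.06, 2.241]
[0.0, -0.001, 0.0, 0.143, 0.061, 2.241]
[0.0, -0.001, 0.0, 0.144, 0.062, 2.241]
[0.0, -0.001, 0.0, 0.146, 0.063, 2.241]
```

```bash
python3 -m crank '[0,-0.001,0,0.5,0,2.2,0.3, 0,-0.001,0,0.5,0,2.2,0.3, 0,-0.001,0,0.5,0,2.2,0.3, 0,0,0,0.5,0,2.2,0.3, 0,0,0,0,0,0,0.3]'
python3 -m crank '[0,0,0,0.3,0,0.7,0.3, 0,0,0,0,0,0,0.3]'
python3 - <<'E'
from h import *
L=np.load("L.npy"); where(L)
E
python3 -m crank '[0,0,0,0.3,0,0.7,0.3, 0,0,0,0,0,0,0.3]'
python3 - <<'E'
from h import *
L=np.load("L.npy"); where(L)
E
```

```text
clock: 15.58
tool_pos: [0.5376, -0.1094, 0.0811]
orientation: [-179.9, 22.1, -172.6]
force: [0.2, 0.4, -2.6]
opening: 0.0459
gripper_force: 29.8
clock: 15.82
tool_pos: [0.5377, -0.1094, 0.0809]
orientation: [-179.9, 22.2, -172.6]
force: [-1.8, -0.1, 1.9]
opening: 0.046
gripper_force: 29.8
bottle lane mm [-24. -57.   8.] axis [-0.002 -0.001  1.   ] yax [-0.002  1.     0.001] rear edge z 8.0 J [ 10.   8. -45.   3. -15. -95.] F [-1.8 -0.1  1.9] t 15.82
clock: 16.08
tool_pos: [0.5383, -0.1094, 0.0809]
orientation: [-179.9, 22.3, -172.6]
force: [-4.3, -0.6, 7.5]
opening: 0.0462
gripper_force: 29.9
bottle lane mm [-23.3 -57.1   7.9] axis [-0.004 -0.001  1.   ] yax [-0.002  1.     0.001] rear edge z 8.0 J [ 10.   8. -45.   3. -15. -95.] F [-4.3 -0.6  7.5] t 16.07
```

```bash
python3 -m crank '[0,0,0,-0.2,0,-0.5,0.3, 0,0,0,0,0,0,0.54, 0,0,0,0,0,0,0.6, 0,0,0,0,0,0,0.7, 0,0,0,0,0,0,0.7]'
python3 -m crank '[0,0,0,-3.8,0,-9.3,0.7, 0,0,0,-5.6,0,-14,0.7, 0,0,0,-7.5,0,-18.6,0.7, 0,0,0,-7.5,0,-18.6,0.7, 0,0.06,0,-7.5,0,-18.6,0.7]'
python3 - <<'E'
from h import *
L=np.load("L.npy"); p,R=now(); print(get_obs()["joint_pos"].round(0))
y=-.1647
p1,R1=grasp(L,y,s=.090,lean=33,dx=.001,back=.10); print(p1); plan(p,R,p1,R1,10)
im=eyes.snapshot("side"); cv2.imwrite("pics/s2.png",cv2.resize(im[120:280,250:400],None,fx=3.7,fy=3.7,interpolation=2))
E
```

```text
clock: 16.7
tool_pos: [0.5376, -0.1093, 0.0803]
orientation: [-179.9, 22.2, -172.6]
force: [0.5, -0.4, -0.2]
opening: 0.0609
gripper_force: 0.0
clock: 17.32
tool_pos: [0.5359, -0.1094, 0.1668]
orientation: [-180.0, 18.7, -172.6]
force: [1.5, 0.0, -1.0]
opening: 0.0609
gripper_force: 0.0
[ 10.   2. -35.   1. -34. -93.]
[ 0.66703449 -0.20105424  0.14452193]
[-0.0, 0.09, 0.0, -10.487, -10.776, 5.905]
[-0.0, 0.09, 0.0, -10.979, -10.775, 4.935]
[-0.0, 0.09, 0.0, -11.38, -10.773, 3.926]
[-0.0, 0.09, 0.0, -11.69, -10.771, 2.884]
[-0.0, 0.09, 0.0, -11.904, -10.769, 1.818]
[-0.0, 0.09, 0.0, -12.021, -10.767, 0.738]
[-0.0, 0.09, 0.0, -12.04, -10.765, -0.349]
[-0.0, 0.09, 0.0, -11.962, -10.763, -1.433]
[-0.0, 0.09, 0.0, -11.786, -10.76, -2.506]
[-0.0, 0.09, 0.0, -11.515, -10.758, -3.558]
```

View pics/s2.png

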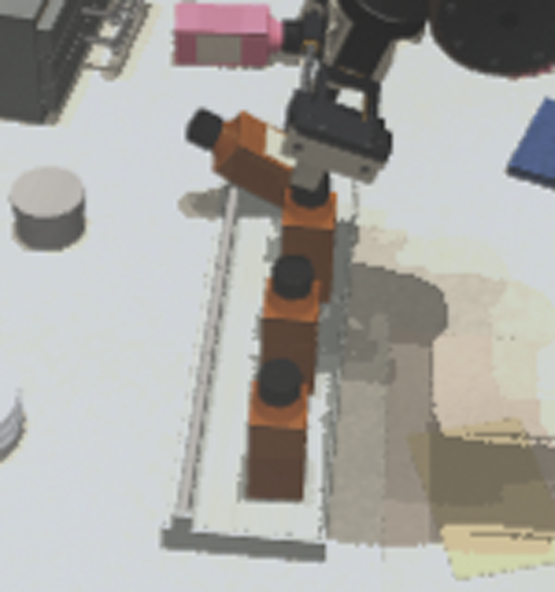

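The first bottle stands upright and free at crop (310,240), with its neighbours unmoved. On to the second one.

```bash
python3 -m crank '[0,0.09,0,-10.5,-10.8,2.9,0.75, 0,0.09,0,-11,-10.8,1.9,0.75, 0,0.09,0,-11.4,-10.8,1,0.75, 0,0.09,0,-11.7,-10.8,0,0.75, 0,0.09,0,-11.9,-10.8,-1,0.75]' >/dev/null
python3 -m crank '[0,0.09,0,-12,-10.8,-2,0.75, 0,0.09,0,-12,-10.8,-3,0.75, 0,0.09,0,-12,-10.8,-4,0.75, 0,0.09,0,-11.8,-10.8,-5,0.75, 0,0.09,0,-11.5,-10.8,-6,0.75]'
python3 - <<'E'
from h import *
L=np.load("L.npy"); p,R=now(); print(get_obs()["joint_pos"].round(0))
im=eyes.snapshot("wrist"); m=eyes.camera_model("wrist")
h=cv2.convexHull(proj(m,L2W(L,tipped(-.1647,.001))).astype(np.float32)).astype(int); cv2.polylines(im,[h],True,(0,255,0),1)
cv2.imwrite("pics/w2.png",im)
p1,R1=grasp(L,-.1647,s=.090,lean=33,dx=.001); print(p1); plan(p,R,p1,R1,10)
E
```

```text
clock: 18.62
tool_pos: [0.6708, -0.2012, 0.1711]
orientation: [-179.9, -32.9, -172.6]
force: [1.1, 0.0, -0.0]
opening: 0.0653
gripper_force: 0.0
[   1.   45.   27.    4. -104.  -84.]
[ 0.61301185 -0.20797314  0.06065487]
[-0.0, 0.0, 0.0, -1.122, 0.082, 12.43]
[-0.0, 0.0, 0.0, -1.124, 0.08, 12.43]
[-0.0, 0.0, 0.0, -1.125, 0.077, 12.43]
[-0.0, 0.0, 0.0, -1.126, 0.075, 12.43]
[-0.0, 0.0, 0.0, -1.128, 0.073, 12.43]
[-0.0, 0.0, 0.0, -1.129, 0.07, 12.43]
[-0.0, 0.0, 0.0, -1.13, 0.068, 12.43]
[-0.0, 0.0, 0.0, -1.132, 0.065, 12.43]
[-0.0, 0.0, 0.0, -1.133, 0.063, 12.429]
[-0.0, 0.0, 0.0, -1.134, 0.061, 12.429]
```

View pics/w2.png

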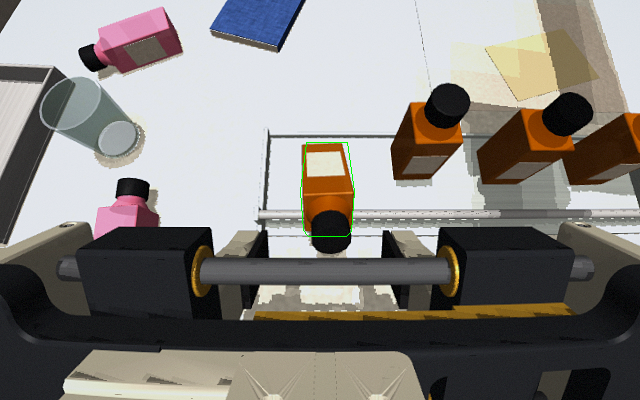

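The wrist picture shows the second tipped bottle at columns 302–354, rows 143–240. The overlay agrees to 1–2 px and the bottle is centred between the fingers. Its colour is amber, and the pink look-alikes at (125,205) and (135,40) are well off to the side. I descend.

```bash
python3 -m crank '[0,0,0,-1.1,0,12.4,0.75, 0,0,0,-1.1,0,12.4,0.75, 0,0,0,-1.1,0,12.4,0.75, 0,0,0,-1.1,0,12.4,0.75, 0,0,0,-1.1,0,12.4,0.75]' >/dev/null
python3 -m crank '[0,0,0,-1.1,0,12.4,0.75, 0,0,0,-1.1,0,12.4,0.75, 0,0,0,-1.1,0,12.4,0.75, 0,0,0,-1.1,0,12.4,0.75, 0,0,0,0,0,0,0.75]'
python3 - <<'E'
from h import *
L=np.load("L.npy"); p,R=now(); p1,R1=grasp(L,-.1647,s=.090,lean=33,dx=.001); print(R.inv().apply(p1-p)*1e3,(R.inv()*R1).as_rotvec())
E
```

```text
clock: 19.92
tool_pos: [0.6174, -0.2078, 0.0701]
orientation: [-180.0, -32.9, -172.6]
force: [0.7, 0.0, -0.1]
opening: 0.0657
gripper_force: 0.0
[-1.50311782  0.38999206 10.34033817] [-0.00141754  0.00089044  0.00109779]
```

```bash
python3 -m crank '[0,0,0,-0.8,0.2,5,0.75, 0,0,0,-0.7,0.2,5,0.75, 0,0,0,0,0,0,0.75]'
python3 -m crank '[0,0,0,0,0,0,0.3, 0,0,0,0,0,0,0.3, 0,0,0,0,0,0,0.3, 0,0,0,0,0,0,0.3]'
python3 - <<'E'
from h import *
L=np.load("L.npy"); p,R=now(); p1,R1=grasp(L,-.1647,s=.090,lean=33,dx=.001); print(R.inv().apply(p1-p)*1e3)
path(L,-.1647,[(-.021,-.1647,.0548,35,3),(-.024,-.1647,.018,90,12)],p,R)
E
```

```text
clock: 20.3
tool_pos: [0.6139, -0.2079, 0.0617]
orientation: [-179.9, -32.9, -172.6]
force: [-0.6, 0.7, -0.4]
opening: 0.0656
gripper_force: 0.0
clock: 20.8
tool_pos: [0.6143, -0.2079, 0.0621]
orientation: [-179.9, -32.8, -172.6]
force: [-0.2, -0.1, 0.4]
opening: 0.0458
gripper_force: 29.7
[0.27383183 0.11675147 1.87815676]
to [ 0.6122 -0.2082  0.0921]
[-0.0, -0.0, -0.0, 6.008, -0.01, -8.024]
[-0.0, -0.0, -0.0, 6.008, -0.01, -8.024]
[-0.0, -0.0, -0.0, 6.008, -0.01, -8.024]
   rail in bottle x,z 27 63  zmin 6.0
   rail in bottle x,z 33 60  zmin 12.0
   rail in bottle x,z 38 57  zmin 18.0
   rail in bottle x,z 43 54  zmin 24.0
   rail in bottle x,z 48 51  zmin 30.0
   rail in bottle x,z 53 48  zmin 36.0
to [ 0.5515 -0.216   0.0924]
[0.0, -0.08, 0.0, 4.297, 0.01, 2.739]
[0.0, -0.08, 0.0, 4.502, 0.009, 2.387]
[0.0, -0.08, 0.0, 4.678, 0.009, 2.019]
[0.0, -0.08, 0.0, 4.825, 0.008, 1.639]
[0.0, -0.08, 0.0, 4.94, 0.007, 1.248]
[0.0, -0.08, 0.0, 5.024, 0.007, 0.849]
[0.0, -0.08, 0.0, 5.076, 0.006, 0.445]
[0.0, -0.08, 0.0, 5.095, 0.005, 0.038]
[0.0, -0.08, 0.0, 5.082, 0.004, -0.369]
[0.0, -0.08, 0.0, 5.036, 0.004, -0.774]
[0.0, -0.08, 0.0, 4.958, 0.003, -1.174]
[0.0, -0.08, 0.0, 4.849, 0.002, -1.566]
   rail in bottle x,z 53 48  zmin 36.0
   rail in bottle x,z 56 48  zmin 27.2
   rail in bottle x,z 60 45  zmin 20.9
   rail in bottle x,z 65 40  zmin 17.1
   rail in bottle x,z 70 32  zmin 16.2
   rail in bottle x,z 73 21  zmin 18.0
```

```bash
python3 -m crank '[0,0,0,6,0,-8,0.3, 0,0,0,6,0,-8,0.3, 0,0,0,6,0,-8,0.3]' >/dev/null
python3 -m crank '[0,-0.08,0,4.5,-0.5,2.5,0.3, 0,-0.08,0,4.8,-0.5,2.1,0.3, 0,-0.08,0,5,-0.5,1.8,0.3, 0,-0.08,0,5.2,-0.5,1.5,0.3, 0,-0.08,0,5.3,-0.5,1.1,0.3]' >/dev/null
python3 -m crank '[0,-0.08,0,5.4,-0.5,0.7,0.3, 0,-0.08,0,5.5,-0.5,0.4,0.3, 0,-0.08,0,5.5,-0.5,0,0.3, 0,-0.08,0,5.5,-0.5,-0.4,0.3, 0,-0.08,0,5.5,-0.5,-0.8,0.3]' >/dev/null
python3 -m crank '[0,-0.08,0,5.4,-0.5,-1.2,0.3, 0,-0.08,0,5.2,-0.5,-1.6,0.3, 0,0,0,0,0,0,0.3]'
python3 - <<'E'
from h import *
L=np.load("L.npy"); where(L); goto(L,-.029,-.170,.0085,90,4)
E
```

```text
clock: 22.8
tool_pos: [0.5465, -0.2226, 0.0944]
orientation: [-180.0, 22.2, -172.7]
force: [0.6, -0.3, -2.0]
opening: 0.0464
gripper_force: 29.7
bottle lane mm [ -29.8 -170.5   20. ] axis [ 0.    -0.002  1.   ] yax [-0.001  1.     0.002] rear edge z 20.0 J [ -7.  11. -31. -12. -26. -65.] F [ 0.6 -0.3 -2. ] t 22.8
[0.001, -0.0, -0.0, 0.892, 0.171, 2.735]
[0.001, -0.0, -0.0, 0.892, 0.172, 2.735]
[0.001, -0.0, -0.0, 0.892, 0.173, 2.734]
[0.001, -0.0, -0.0, 0.892, 0.175, 2.734]
```

```bash
python3 -m crank '[0,0,0,0.9,0.1,2.7,0.3, 0,0,0,0.9,0.1,2.7,0.3, 0,0,0,0.9,0.1,2.7,0.3, 0,0,0,0.9,0.1,2.6,0.3, 0,0,0,0,0,0,0.3]'
python3 -m crank '[0,0,0,0.3,0,0.7,0.3, 0,0,0,0,0,0,0.3]'
python3 - <<'E'
from h import *
L=np.load("L.npy"); where(L)
E
```

```text
clock: 23.42
tool_pos: [0.5491, -0.222, 0.0823]
orientation: [-179.9, 22.1, -172.6]
force: [0.5, -0.6, -2.6]
opening: 0.0464
gripper_force: 29.7
clock: 23.68
tool_pos: [0.5491, -0.222, 0.082]
orientation: [-179.9, 22.2, -172.6]
force: [0.7, 0.3, -0.3]
opening: 0.0463
gripper_force: 29.7
bottle lane mm [ -27.2 -170.4    7.6] axis [ 0.    -0.001  1.   ] yax [-0.002  1.     0.001] rear edge z 7.6 J [ -7.  13. -31. -13. -25. -65.] F [ 0.7  0.3 -0.3] t 23.68
```

Contact is just starting: the force went from -2.6 to -0.3. One more small press, then release and rise.

```bash
python3 -m crank '[0,0,0,0.2,0,0.5,0.3, 0,0,0,0,0,0,0.3]'
python3 -m crank '[0,0,0,0,0,0,0.3, 0,0,0,0,0,0,0.54, 0,0,0,0,0,0,0.6, 0,0,0,0,0,0,0.7, 0,0,0,0,0,0,0.7]'
python3 -m crank '[0,0,0,-3.8,0,-9.3,0.7, 0,0,0,-5.6,0,-14,0.7, 0,0,0,-7.5,0,-18.6,0.7, 0,0,0,-7.5,0,-18.6,0.7, 0,0,0,-7.5,0,-18.6,0.7]' >/dev/null
python3 -m crank '[0,0,0,-7.5,0,-18.6,0.7, 0,0,0,-7.5,0,-18.6,0.7, 0,0,0,-7.5,0,-18.6,0.7, 0,0,0,0,0,0,0.7]'
python3 - <<'E'
from h import *
print(get_obs()["joint_pos"].round(0))
t=eyes.snapshot("top"); s=eyes.snapshot("side"); w=eyes.snapshot("wrist")
a=cv2.resize(s[90:290,220:440],(440,400),interpolation=2); b=cv2.resize(t[120:280,220:520],(440,235),interpolation=2)[:180]
c=cv2.resize(w,(352,220))
im=np.zeros((580,800,3),np.uint8); im[:400,:440]=a; im[400:,:440]=b; im[:220,440:792]=c; cv2.imwrite("pics/f.png",im)
E
```

```text
clock: 23.92
tool_pos: [0.5494, -0.2221, 0.0819]
orientation: [-179.9, 22.2, -172.6]
force: [-1.7, -0.1, 3.8]
opening: 0.0458
gripper_force: 29.7
clock: 24.55
tool_pos: [0.549, -0.222, 0.0812]
orientation: [-179.9, 22.2, -172.6]
force: [-0.6, -0.2, -0.8]
opening: 0.0609
gripper_force: 0.0
clock: 25.68
tool_pos: [0.5494, -0.2223, 0.2301]
orientation: [-179.8, 22.4, -172.5]
force: [0.2, 0.6, -0.4]
opening: 0.0615
gripper_force: 0.0
[ -7.   2. -23.  -8. -43. -71.]
```

View pics/f.png

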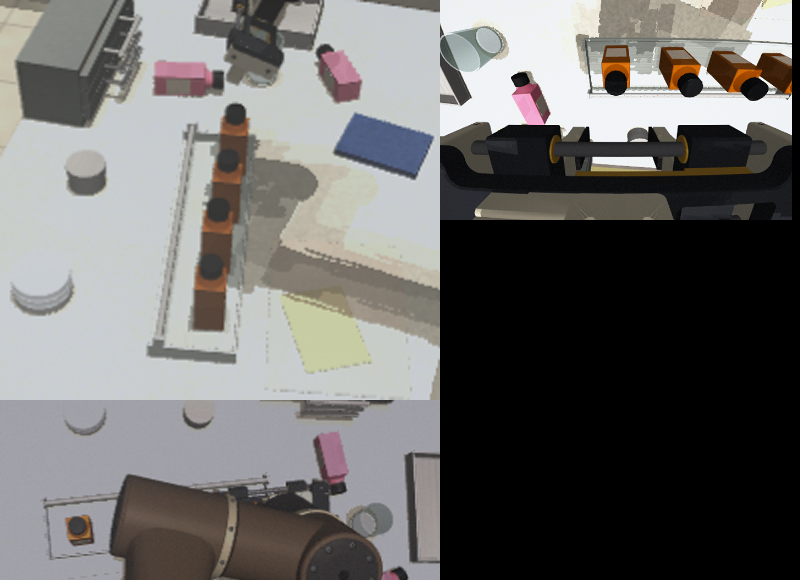

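The side view shows all four amber bottles upright in the lane, at about (235,130), (227,175), (218,230) and (210,290). The gripper is clear above them and the other things haven't moved, so I hand in.

```bash
python3 -c "
from plant import ctrl; print(ctrl.close_job())"
```

```text
the job is handed in; nothing more can be done
None
```

Both tipped bottles are upright on the lane floor and released; the final views show the standing bottles and the other things in view where they were, and I handed the job in at about 26 s, after re-laying and regrasping the first bottle once because the wrist hit its limit.

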